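# Load and close a hinged-leaf drill jig by fingertip

### The job

Make the drill jig ready for drilling, by pushing with the fingertips only: push the aluminium bar along its guides until it is home against the end stop, then flip the hinged leaf with the drill bushes over its spine so that it lies flat over the bar, then turn the latch arm over the leaf until it stops. Slide the bar without lifting it, push the leaf without pinching it or touching the inside of its bent-up lip, and leave the other things on the counter where they are.

Things in the scene. Friction and masses are not known exactly. Their poses are not given: they have to be found in the camera images.
- jig: drill jig screwed to the counter: plywood base 160x180x20 mm with guide rails, end stop, hinged leaf and latch. Origin at counter height under the guides' centre line; x along the guides to the end stop (roughly away from the robot), y left, z up. In this frame (mm) the base spans x -85..75, y -50..130, top z 20; rails at |y| 29.5..47, x -30..58, top z 33; latch pivot x -52, y -40
- stop_face (a point): middle of the steel end stop's face that the bar must touch: x 58, y 0, z 26 mm in the jig's frame
- bar: loose aluminium bar 90x56x12 mm, 0.11 to 0.22 kg, flat on the jig's base, its rear end between the guide rails (1.5 mm play each side), 25 to 50 mm short of the end stop. Origin at the centre of its underside, x along its length. Home: origin at x 13, y 0, z 20 mm in the jig's frame
- leaf (a joint): angle (rad) of the leaf: near 0 = lying open to the left (jig +y) of the spine, 1.57 = upright, 3.14 = flipped, flat on the rails over the bar (hard stop). The hinge is stiff: the leaf stays at any angle where it is let go; 1 to 3 N at its free edge moves it
- spine (a point): middle of the hinge axis, which is parallel to the jig's x: x 11.5, y 54, z 34.5 mm in the jig's frame. Hinge knuckles 10 mm thick
- leaf_edge (a point): middle of the leaf's free edge, at the corner of the face that is underneath while open, 112 mm from the axis. The leaf is a 3 mm plate, 94 mm along the spine, its mid-plane through the axis. Open flat, it overhangs the base by 36 mm with 33 mm of free height under the edge. Two drill bush heads (21 mm across, 5 mm proud of the face that ends on top) 54 mm from the axis, 25 mm either side
- lip_inside (a point): middle of the inside face of the 4 mm thick lip bent up 20 mm at the leaf's free edge (closed, it hangs down outside the base, 13 mm off the counter). Not to be touched: the lip is not to be pinched
- latch (a joint): angle (rad) of the latch arm about its upright pivot: 0 = pointing right (jig -y), clear of the leaf; grows anticlockwise seen from above; 1.57 = pointing along jig +x, over the leaf's front right corner; hard stop at 1.6. It stays where it is left; under 2 N at the knob turns it
- latch_knob (a point): top centre of the black plastic knob on the latch arm: 15 mm across, 23 mm tall, 42 mm from the pivot, its top 70 mm above the counter. The arm is 18 mm wide and spans 37 to 47 mm above the counter, 1 mm over the closed leaf
- tape_measure: bystander: black and yellow tape measure 37x74x64 mm, behind the jig; origin under its centre
- screwdriver_1: bystander: yellow screwdriver 27x168x26 mm lying to the right of the jig; origin under its centre
- notebook_1: bystander: green spiral notebook 210x152x15 mm, on the left; origin under its centre
- pliers_blue: bystander: blue-handled pliers 56x172x12 mm, on the right; origin under its centre
- screwdriver_0: bystander: red screwdriver 27x185x26 mm, on the right; origin under its centre

How it is judged:
By the outcome, as a careful person would: the job done as asked, in the order asked, and still so for the second after the job is handed in, with the robot touching nothing.
It also fails if it takes over 67 s, if anything falls off the work surface, if the arm or the gripper's body presses on something with over 40 N, if the wrist force passes 120 N, or if a joint passes its speed limit or range.

### The arm

A 7-joint arm with a two-finger parallel gripper is mounted at the origin on a cart in front of the work surface, level with it; the furniture and walls round the work are solid. World frame = base frame: x ahead of the robot, y to its left, z up, the work surface at z = 0. Lengths are in mm, angles in rad, forces in N, time in s.
With the tool pointing down it reaches from about 425 to 875 mm from the base axis. Payload 4.7 kg.
Tool frame: the origin (TCP) lies on the centre line of the jaws, within the pads' length; the fingertips stand 14 mm ahead of it and the grasp point (between the pads) lies 5 mm behind it; z points along the fingers, y is the line along which they close (so a half turn about z gives the same grasp; the last joint's range is limited). The gripper opens to 85 mm and grips with 20 to 120 N. Pads are 22 mm wide; open, the fingers measure 114 mm over their backs; the gripper's body (76 mm by 85 mm) begins 54 mm behind the grasp point. The pads swing forward as they close: fully open they stand 13 mm farther back than shut.
Start: joints at [1.273, 0.321, -0.07, 1.45, 0.023, 1.371, -0.057], TCP at [199.382, -618.684, 245.349] pointing down, gripper open.
Joint ranges: [-2.86, 2.86], [-0.3, 2.09], [-1.38, 1.24], [0.06, 2.45], [-1.56, 4.7], [0.09, 2.05], [-2.69, 2.69]. Speed limits (rad/s): [2.57, 2.57, 3.14, 3.14, 3.14, 3.14, 3.14].

### API

Orientations are given as a 3x3 rotation matrix whose columns are the frame's x, y, z axes.
In Python, from workcell import get_obs, capture, camera_info, finish_job gives the robot as it stands. The module is installed in compiled form; this text tells all that it offers.
- The arm moves only by the tool send_rows, never from a script. Its arguments are lists of equal length, an entry for each row: "fingers": the opening, from 0 (shut) to 1 (fully open); "linear": the shift along the tool's x, y, z in cm, a list of three; "twist": the turn about the tool's z in rad. In form: {"fingers": [fingers, ...], "linear": [[dx, dy, dz], ...], "twist": [twist, ...]}. A call has 1 to 12 rows; each row shifts and turns the commanded pose from where the row before left it, along the tool's axes as they then stand; what a row does not reach is not made up. A row lasts 1/10 s, in which the tool goes at most 50 mm and 8.59 degrees, less where a joint would pass 70% of its speed; a pose out of reach is approached as far as the arm can. A call with a gripper value outside its range is refused whole. The fingers move at their own pace and stop on an object; "force" is the grip in N (left out, the last holds). Time passes only in rows, so rows that do not move let the fingers close. It gives the time, the measured TCP pose, the force, the opening and the grip force at its end, in the units of the state.
- get_obs(): the state, without advancing time (a new reading comes with each control period).
- capture(name): name is "scene" or "top" or "wrist"; returns the picture (400x640x3 uint8, blue, green, red); there is no depth.
- camera_info(name): a dict with "intrinsics" (3x3 intrinsics, pixels), "xyz" and "attitude" of the camera in the world; the wrist camera has in their place "tool_from_camera" (4x4, takes a point from camera to tool coordinates, whose origin is the TCP and whose axes are the flange's). Camera axes: x right, y down, z forward; pixel columns grow to the right and rows downward; lengths in mm; the calibration is good to about 2 mm. The wrist camera is an equidistant fisheye: a pixel r from the principal point sees the ray r / f radians off the axis. A picture is of the moment at which its call begins: read the wrist's pose just before it. camera_info takes no time and is no camera call.
- finish_job(): hands the job in; it is judged then, once.
The state is a dict: "clock": time; "joint_positions": joint angles; "dq": joint speeds; "effort": joint torques, N m; "eef_pos": TCP position; "orientation": TCP orientation; "wrist_force": force on the tool from outside, world axes, zero at the start; "wrist_torque": the same for the moment, N m; "opening": opening from 0.0 (shut) to 1.0 (fully open); "gripper_force": force on a finger pad.
Only numpy, scipy, OpenCV 4.12 (cv2) and the standard library are available. Lean on these libraries where they do the work, as an engineer would, in place of code of your own. Each camera call takes 0.05 s, during which the arm holds its last target. There are 200 camera calls.

## Working session

There is one attempt and no reset: what is moved stays moved. The work goes in short steps, Python scripts to look and compute and a tool call to move; the robot and the scene stay as the last step left them, time stands still between calls to the robot, and variables do not carry over. Pictures are saved under pics/ and viewed, at most 10 in all, crops included, and the job is handed in when it is done.

Besides the shell and the picture viewer there is one more tool, called after "Call:" by a JSON object that holds its "method" and its "body". send_rows: Moves the arm, as the interface text tells. Its arguments: {"type":"object","properties":{"fingers":{"type":"array"},"linear":{"type":"array"},"twist":{"type":"array"},"force":{"type":"number"}},"required":["fingers","linear","twist"]}

```bash
mkdir -p pics; python3 - <<'E'
from workcell import *
import cv2,numpy as np
np.set_printoptions(precision=4,suppress=True)
o=get_obs();print(o)
for n in("scene","top","wrist"):
    print(n,camera_info(n))
for n in("scene","top"):
    cv2.imwrite(f"pics/{n}0.png",capture(n))
E
```

```text
{'clock': 0.0, 'joint_positions': array([ 1.2731,  0.3218, -0.0701,  1.4517,  0.0226,  1.3708, -0.0569]), 'dq': array([-0.0011,  0.0005, -0.0002,  0.0018, -0.0001,  0.0004,  0.0012]), 'effort': array([ -0.0004, -49.3571,  -0.3824, -31.4332,   0.0132,   0.0113,
         0.    ]), 'eef_pos': array([ 199.2045, -618.1763,  244.2249]), 'orientation': array([[ 0.9518,  0.3068, -0.0007],
       [ 0.3068, -0.9518,  0.0018],
       [-0.0001, -0.0019, -1.    ]]), 'wrist_force': array([-0.7439,  0.7372,  0.9069]), 'wrist_torque': array([ 0.0576, -0.0045, -0.0252]), 'gripper_force': 0.0, 'opening': 1.0023129445228462}
scene {'intrinsics': array([[389.5971,   0.    , 317.8664],
       [  0.    , 389.5971, 199.2036],
       [  0.    ,   0.    ,   1.    ]]), 'xyz': array([-65.8407, 846.8365, 698.6599]), 'attitude': array([[-0.7993, -0.2939,  0.5241],
       [-0.6004,  0.4254, -0.6771],
       [-0.0239, -0.8559, -0.5166]])}
top {'intrinsics': array([[423.1363,   0.    , 318.8683],
       [  0.    , 423.1363, 205.1901],
       [  0.    ,   0.    ,   1.    ]]), 'xyz': array([ 509.5418,    1.9683, 1339.1724]), 'attitude': array([[ 0.0243, -0.9972,  0.071 ],
       [-0.9996, -0.0252, -0.0117],
       [ 0.0135, -0.0707, -0.9974]])}
wrist {'intrinsics': array([[309.7069,   0.    , 321.136 ],
       [  0.    , 309.7069, 203.1166],
       [  0.    ,   0.    ,   1.    ]]), 'tool_from_camera': array([[   0.0006,   -0.9621,   -0.2727,   70.2452],
       [   1.    ,    0.0008,   -0.0005,   -0.1649],
       [   0.0007,   -0.2727,    0.9621, -129.9379],
       [   0.    ,    0.    ,    0.    ,    1.    ]])}
```

View pics/top0.png

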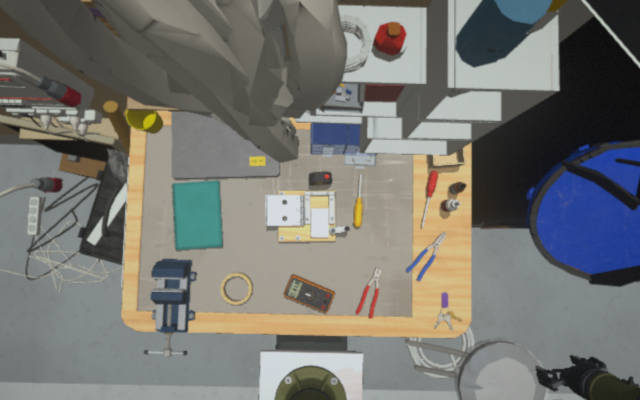

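View pics/scene0.png

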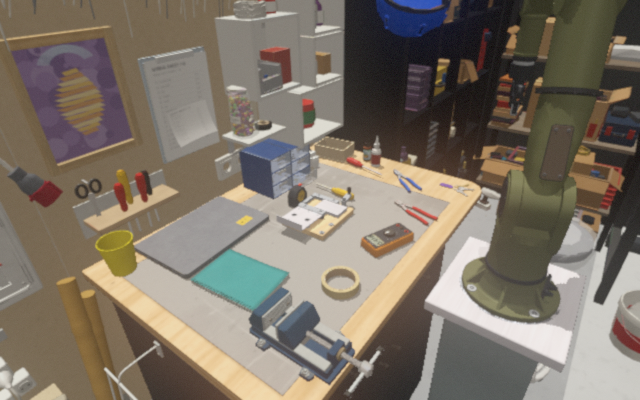

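The top view shows the jig at about (305,217), with the leaf open to the left at (282,210), the bar at (320,222) and the latch at (340,230). The scene view shows it at (315,213). I'll enlarge both.

```bash
python3 - <<'E'
import cv2,numpy as np
t=cv2.imread("pics/top0.png")[160:260,250:375]
s=cv2.imread("pics/scene0.png")[175:245,265:370]
cv2.imwrite("pics/topc.png",cv2.resize(t,(750,600),interpolation=cv2.INTER_CUBIC))
cv2.imwrite("pics/scenec.png",cv2.resize(s,(735,490),interpolation=cv2.INTER_CUBIC))
E
```

```text
(no output)
```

View pics/topc.png

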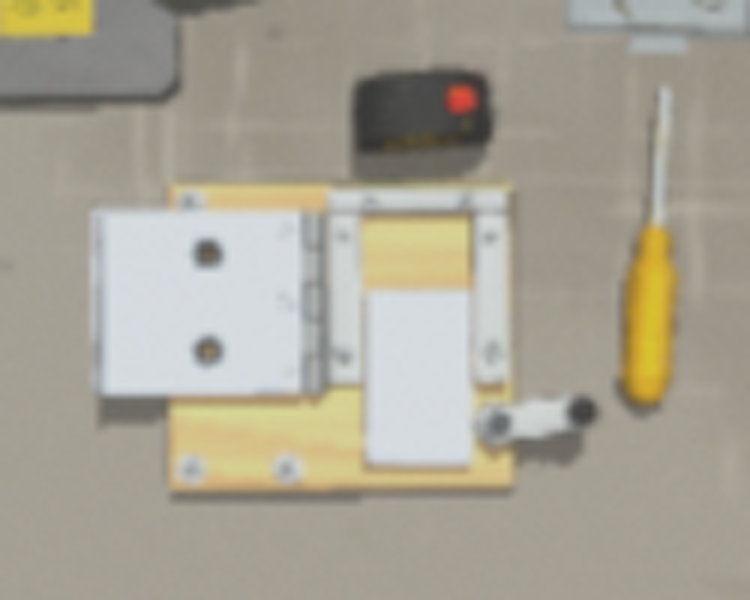

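View pics/scenec.png

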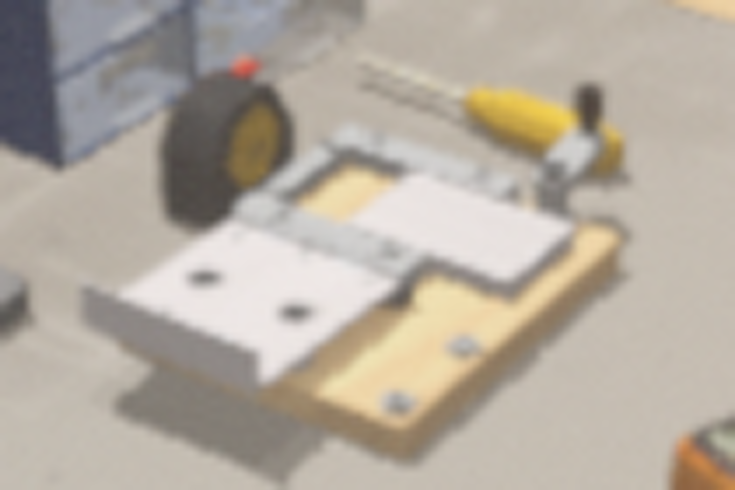

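The top crop shows base corners at (170,187), (512,187), (512,490) and (170,490), the bar's near end at y≈466, the latch pivot at (497,425) and the knob at (582,410). The scene crop shows the leaf open, with its lip on the outer edge.

```bash
cat > h.py <<'E'
import numpy as np, cv2
from workcell import *
from scipy.optimize import least_squares
np.set_printoptions(precision=3,suppress=True)
def ray(n,uv,obs=None):
    c=camera_info(n);K=c['intrinsics'];d=np.array([(uv[0]-K[0,2])/K[0,0],(uv[1]-K[1,2])/K[1,1]])
    if n=='wrist':
        r=np.hypot(*d);v=np.r_[d/max(r,1e-9)*np.sin(r),np.cos(r)]
        T=np.eye(4);T[:3,:3]=obs['orientation'];T[:3,3]=obs['eef_pos'];T=T@c['tool_from_camera']
        return T[:3,3],T[:3,:3]@v
    v=np.r_[d,1];return c['xyz'],c['attitude']@(v/np.linalg.norm(v))
def onz(n,uv,z,obs=None):
    o,d=ray(n,uv,obs);return o+d*(z-o[2])/d[2]
def jpose(p,q):
    c,s=np.cos(p[2]),np.sin(p[2]);return np.array([p[0]+c*q[0]-s*q[1],p[1]+s*q[0]+c*q[1],q[2]])
def fit(obsl):  # list of (cam,uv,obs,jigpoint)
    def f(p): return np.concatenate([(onz(n,uv,q[2],o)-jpose(p,q))[:2] for n,uv,o,q in obsl])
    r=least_squares(f,[500,0,0]);return r.x,r.fun.reshape(-1,2)
def tri(rays):
    A=0;b=0
    for o,d in rays:
        P=np.eye(3)-np.outer(d,d);A=A+P;b=b+P@o
    return np.linalg.solve(A,b)
E
python3 - <<'E'
from h import *
ct=lambda u,v:((u+.5)/6-.5+250,(v+.5)/6-.5+160)
cs=lambda u,v:((u+.5)/7-.5+265,(v+.5)/7-.5+175)
L=[((170,187),(75,130,20)),((512,186),(75,-50,20)),((513,488),(-85,-50,20)),((170,489),(-85,130,20)),((503,383),(-30,-47,33)),((331,385),(-30,47,33))]
p,r=fit([("top",ct(*a),None,np.array(q,float)) for a,q in L]);print(p);print(r)
for uv,z in[((366,466),32),((470,466),32),((366,290),32),((470,290),32),((582,410),70),((497,425),45),((100,395),34),((95,210),34)]:
    w=onz("top",ct(*uv),z);c,s=np.cos(p[2]),np.sin(p[2]);d=w[:2]-p[:2];print(uv,w,c*d[0]+s*d[1],-s*d[0]+c*d[1])
print("knob tri",tri([ray("top",ct(582,410)),ray("scene",cs(590,88))]))
print("bar nearleft tri",tri([ray("top",ct(366,466)),ray("scene",cs(508,287))]))
E
```

```text
[575.677 -15.276   0.028]
[[-1.486 -1.121]
 [-1.41   0.407]
 [ 1.327  0.969]
 [ 1.569 -1.528]
 [ 0.289  3.415]
 [-0.289 -2.142]]
(366, 466) [503.014   9.685  32.   ] -71.93617961078554 26.98228712315464
(470, 466) [504.307 -43.705  32.   ] -72.13694977748654 -26.42290348213095
(366, 290) [593.514  12.006  32.   ] 18.593339554962427 26.77320437129744
(470, 290) [594.863 -41.645  32.   ] 18.441765144010677 -26.894515917718216
(582, 410) [533.713 -97.719  70.   ] -44.252354751136714 -81.23774713945207
(497, 425) [525.502 -56.526  45.   ] -51.30849050712492 -39.83081183652507
(100, 395) [536.019 146.951  34.   ] -35.10706277862615 163.27277972166416
(95, 210) [631.183 152.672  34.   ] 60.180118474164345 166.33052037375305
knob tri [534.224 -97.428  69.485]
bar nearleft tri [504.651  10.847  27.716]
```

Call:
{"method": "send_rows", "body": {"fingers": [0,0,0,0,0,0,0,0,0,0,0,0], "linear": [[0,0,0],[0,0,0],[2.2,-4.25,0],[2.2,-4.25,0],[2.2,-4.25,0],[2.2,-4.25,0],[2.2,-4.25,0],[2.2,-4.25,0],[2.2,-4.25,0],[2.2,-4.25,0],[2.2,-4.25,0],[2.2,-4.25,0]], "twist": [0.142,0.142,0,0,0,0,0,0,0,0,0,0]}}

```text
clock: 1.3
eef_pos: [407.7, -185.8, 245.1]
orientation: [[1.0, 0.028, -0.0], [0.028, -1.0, -0.0], [-0.0, 0.0, -1.0]]
wrist_force: [1.1, 0.0, -0.5]
opening: 0.0
gripper_force: 0.0
```

Call:
{"method": "send_rows", "body": {"fingers": [0,0,0,0,0,0], "linear": [[2.2,-4.25,0],[2.2,-4.25,0],[2.2,-4.25,0],[2.2,-4.25,0],[0,0,0],[0,0,0]], "twist": [0,0,0,0,0,0]}}

```text
clock: 1.9
eef_pos: [490.6, -14.3, 244.9]
orientation: [[1.0, 0.031, -0.001], [0.031, -1.0, 0.0], [-0.001, -0.0, -1.0]]
wrist_force: [-0.5, -0.7, 0.7]
opening: 0.0
gripper_force: 0.0
```

```bash
python3 - <<'E'
from h import *
import pickle
o=get_obs();i=capture("wrist");print(o['eef_pos'],o['orientation'],o['opening'],o['wrist_force'])
pickle.dump(o,open("w1.pkl","wb"));cv2.imwrite("pics/w1.png",i)
cv2.imwrite("pics/w1v.png",cv2.resize(i,(800,500)))
E
```

```text
[490.562 -14.272 244.857] [[ 1.     0.031 -0.001]
 [ 0.031 -1.     0.   ]
 [-0.001 -0.    -1.   ]] 0.00047369560832982244 [-0.543 -0.658  0.66 ]
```

View pics/w1v.png

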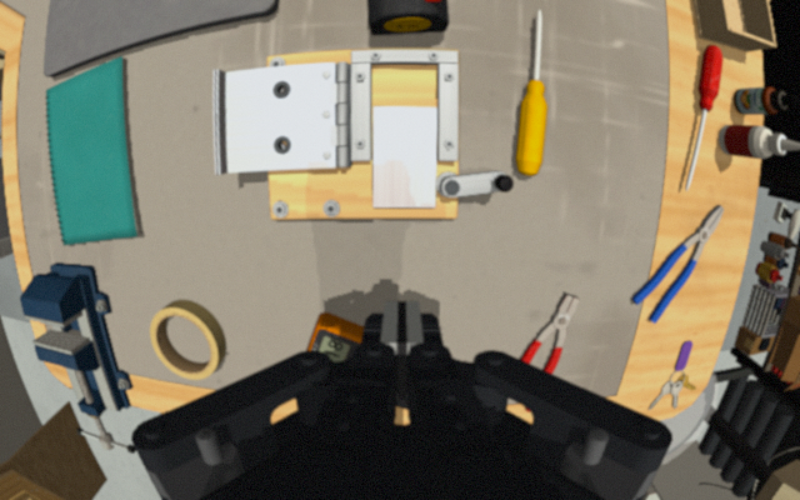

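The wrist view shows the base's near corners at (270,218) and (457,219), its far right corner at (458,50), the bar's near corners at (373,206) and (435,208), and the knob at (504,184). The lip edge runs from (215,70) to (218,173). The closed fingers are at (403,320).

```bash
python3 - <<'E'
from h import *
import pickle
o=pickle.load(open("w1.pkl","rb"))
cw=lambda u,v:((u+.5)/1.25-.5,(v+.5)/1.25-.5)
L=[((270,218),(-85,130,20)),((457,219),(-85,-50,20)),((458,50),(75,-50,20)),((457,160),(-30,-47,33)),((439,161),(-30,-29.5,33)),((351,164),(-30,47,33))]
p,r=fit([("wrist",cw(*a),o,np.array(q,float)) for a,q in L]);print(p);print(r)
for uv,z in[((373,206),32),((435,208),32),((373,106),32),((436,107),32),((504,183),70),((452,187),47),((215,70),56),((218,173),56)]:
    w=onz("wrist",cw(*uv),z,o);c,s=np.cos(p[2]),np.sin(p[2]);d=w[:2]-p[:2];print(uv,w,c*d[0]+s*d[1],-s*d[0]+c*d[1])
ct=lambda u,v:((u+.5)/6-.5+250,(v+.5)/6-.5+160)
print(tri([ray("top",ct(582,410)),ray("wrist",cw(504,183),o)]),tri([ray("top",ct(366,466)),ray("wrist",cw(373,206),o)]))
cs=lambda u,v:((u+.5)/7-.5+265,(v+.5)/7-.5+175)
print("lip top far/near",tri([ray("scene",cs(85,290)),ray("wrist",cw(215,70),o)]),tri([ray("scene",cs(260,352)),ray("wrist",cw(218,173),o)]))
E
```

```text
[578.612 -13.165   0.03 ]
[[ 2.253 -0.447]
 [ 0.459  0.22 ]
 [-0.948  1.13 ]
 [ 1.066  0.493]
 [-0.109 -1.092]
 [-2.722 -0.304]]
(373, 206) [507.109  12.466  32.   ] -70.70334592074873 27.759180857857388
(435, 208) [507.082 -43.108  32.   ] -72.39407379701974 -27.788656968831248
(373, 106) [596.323  14.574  32.   ] 18.533526690348015 27.196960689371412
(436, 107) [597.262 -40.269  32.   ] 17.831357439871965 -27.64990607586349
(504, 183) [536.045 -94.649  70.   ] -44.986347594561 -80.17323599554636
(452, 187) [528.193 -55.426  47.   ] -51.660931844974755 -40.73272514332332
(215, 70) [632.373 154.297  56.   ] 58.74826105238985 165.77900126820614
(218, 173) [539.375 150.281  56.   ] -34.32793409431908 164.54692949769026
[534.338 -99.241  52.575] [503.746  11.695  15.71 ]
lip top far/near [630.72  152.916  56.548] [538.2   148.19   58.116]
```

Call:
{"method": "send_rows", "body": {"fingers": [0,0,0,0,0,0,0,0], "linear": [[-1.25,0.2,0],[0,0,4.5],[0,0,4.5],[0,0,4.5],[0,0,4],[0,0,3],[0,0,0],[0,0,0]], "twist": [0,0,0,0,0,0,0,0]}}

```text
clock: 2.75
eef_pos: [478.0, -18.9, 40.6]
orientation: [[1.0, 0.026, -0.001], [0.026, -1.0, -0.0], [-0.001, 0.0, -1.0]]
wrist_force: [0.4, 0.1, 0.1]
opening: 0.002
gripper_force: 0.0
```

```bash
python3 - <<'E'
from h import *
o=get_obs();print(o['eef_pos'],o['wrist_force'])
i=capture("wrist");s=capture("scene")
a=cv2.resize(i,(800,500))[0:420]
b=cv2.resize(s[165:235,280:400],(480,280),interpolation=cv2.INTER_CUBIC)
cv2.imwrite("pics/w2.png",cv2.resize(i[60:330,190:450],(578,600)));cv2.imwrite("pics/s2.png",b)
E
```

```text
[478.009 -18.924  40.551] [0.357 0.107 0.138]
```

View pics/w2.png

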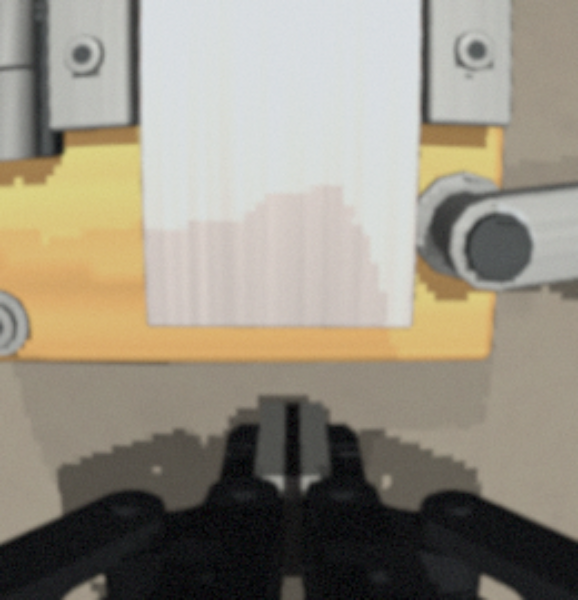

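The fingertips at (293,440) are about 2.5 mm right of the bar's centre (281,325), with free base between them. Next I correct the offset and push.

Call:
{"method": "send_rows", "body": {"fingers": [0,0,0,0,0,0,0,0,0,0,0,0], "linear": [[0,-0.25,0],[0.6,0,0],[0.6,0,0],[0.4,0,0],[0.4,0,0],[0.4,0,0],[0.4,0,0],[0.4,0,0],[0.4,0,0],[0.4,0,0],[0.4,0,0],[0.4,0,0]], "twist": [0,0,0,0,0,0,0,0,0,0,0,0]}}

```text
clock: 4.05
eef_pos: [526.5, -13.9, 40.2]
orientation: [[1.0, 0.028, -0.0], [0.028, -1.0, -0.0], [-0.0, 0.0, -1.0]]
wrist_force: [-0.5, -0.3, -0.6]
opening: 0.002
gripper_force: 0.2
```

Call:
{"method": "send_rows", "body": {"fingers": [0,0,0,0,0], "linear": [[0.2,0,0],[0.2,0,0],[0.2,0,0],[0,0,0],[0,0,0]], "twist": [0,0,0,0,0]}}

```text
clock: 4.55
eef_pos: [532.4, -13.7, 40.4]
orientation: [[1.0, 0.028, 0.001], [0.028, -1.0, -0.0], [0.001, 0.0, -1.0]]
wrist_force: [0.4, -0.5, -0.7]
opening: -0.004
gripper_force: 0.0
```

Call:
{"method": "send_rows", "body": {"fingers": [0,0,0,0,0], "linear": [[0.15,0,0],[0.15,0,0],[0.1,0,0],[0,0,0],[0,0,0]], "twist": [0,0,0,0,0]}}

```text
clock: 5.05
eef_pos: [535.3, -13.7, 40.0]
orientation: [[1.0, 0.028, -0.002], [0.028, -1.0, -0.0], [-0.002, 0.0, -1.0]]
wrist_force: [-4.0, 0.1, 2.7]
opening: -0.002
gripper_force: 2.3
```

```bash
python3 - <<'E'
from h import *
o=get_obs();print(o['eef_pos'],o['wrist_force'])
i=capture("wrist")
cv2.imwrite("pics/w3.png",cv2.resize(i[0:250,220:450],(552,600)))
E
```

```text
[535.325 -13.706  40.048] [-3.976  0.112  2.708]
```

View pics/w3.png

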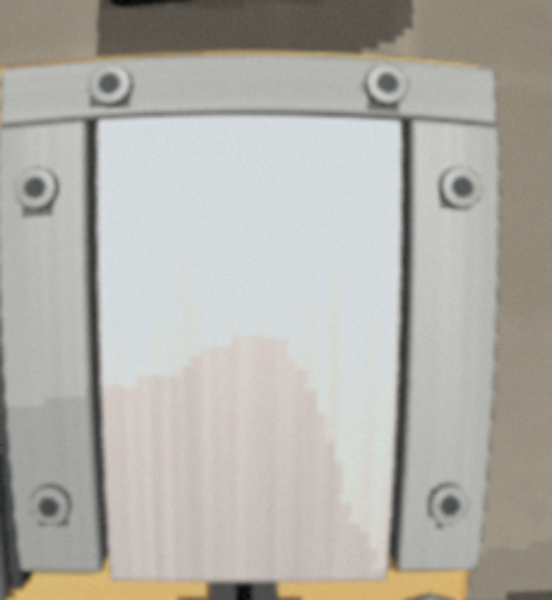

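The bar's far end is at the stop (row ~117) with no visible gap. I'll give it one firmer nudge.

Call:
{"method": "send_rows", "body": {"fingers": [0,0,0,0], "linear": [[0.15,0,0],[0.15,0,0],[0,0,0],[0,0,0]], "twist": [0,0,0,0]}}

```text
clock: 5.5
eef_pos: [535.5, -13.7, 39.5]
orientation: [[1.0, 0.028, -0.008], [0.028, -1.0, -0.001], [-0.008, 0.001, -1.0]]
wrist_force: [-11.4, -0.2, 7.5]
opening: -0.006
gripper_force: 5.8
```

Bar home (11 N reaction, no travel). Next I retreat, rise, and go around to the outside of the lip.

Call:
{"method": "send_rows", "body": {"fingers": [0,0,0,0,0,0,0,0,0], "linear": [[-0.6,0,0],[-0.7,0,0],[0,0,-4],[0,0,-4.5],[1.6,-4.7,0],[1.6,-4.7,0],[1.6,-4.7,0],[1.6,-4.7,0],[0,0,0]], "twist": [0,0,0,0,0,0,0,0,0]}}

```text
clock: 6.4
eef_pos: [584.9, 186.2, 126.2]
orientation: [[0.999, 0.039, 0.003], [0.039, -0.999, 0.008], [0.003, -0.008, -1.0]]
wrist_force: [-0.5, 0.4, -0.1]
opening: -0.0
gripper_force: 0.0
```

Call:
{"method": "send_rows", "body": {"fingers": [0,0,0,0,0,0,0,0,0,0,0,0], "linear": [[0,0,0],[0,0,0],[0,0,0],[0,0,0],[0,0,0],[0,0,0],[0,0,0],[0,0,0],[0,0,0],[0,0,0],[0,0,0],[0,0,0]], "twist": [-0.143,-0.143,-0.143,-0.143,-0.143,-0.143,-0.143,-0.143,-0.143,-0.143,-0.141,0]}}

```text
clock: 7.6
eef_pos: [585.3, 175.4, 125.2]
orientation: [[-0.028, 1.0, 0.001], [1.0, 0.028, 0.001], [0.001, 0.001, -1.0]]
wrist_force: [-0.5, 0.1, -0.1]
opening: -0.002
gripper_force: 0.0
```

```bash
python3 - <<'E'
from h import *
o=get_obs();print(o['eef_pos'],o['orientation'],o['wrist_force'],o['joint_positions'])
E
```

```text
[585.328 175.389 125.238] [[-0.028  1.     0.001]
 [ 1.     0.028  0.001]
 [ 0.001  0.001 -1.   ]] [-0.486  0.073 -0.075] [ 0.457  0.53  -1.026  1.669  0.479  1.217 -0.651]
```

Call:
{"method": "send_rows", "body": {"fingers": [0,0,0,0,0,0,0,0], "linear": [[0,0,4],[0,0,3],[-0.4,0,0],[-0.4,0,0],[-0.3,0,0],[-0.2,0,0],[0,0,0],[0,0,0]], "twist": [0,0,0,0,0,0,0,0]}}

```text
clock: 8.4
eef_pos: [586.1, 163.4, 56.4]
orientation: [[-0.028, 1.0, 0.002], [1.0, 0.028, 0.001], [0.001, 0.002, -1.0]]
wrist_force: [0.2, 1.5, 1.6]
opening: 0.001
gripper_force: 0.7
```

Call:
{"method": "send_rows", "body": {"fingers": [0,0,0,0,0], "linear": [[-0.2,0,0],[-0.2,0,0],[-0.1,0,0],[0,0,0],[0,0,0]], "twist": [0,0,0,0,0]}}

```text
clock: 8.9
eef_pos: [585.9, 163.1, 56.5]
orientation: [[-0.031, 1.0, 0.003], [0.999, 0.031, 0.008], [0.008, 0.003, -1.0]]
wrist_force: [1.6, 9.3, 0.0]
opening: 0.002
gripper_force: 4.7
```

Call:
{"method": "send_rows", "body": {"fingers": [0,0,0,0,0,0], "linear": [[-0.05,0,-0.2],[-0.05,0,-0.3],[-0.05,0,-0.3],[-0.05,0,-0.3],[0,0,0],[0,0,0]], "twist": [0,0,0,0,0,0]}}

```text
clock: 9.5
eef_pos: [586.0, 161.3, 67.9]
orientation: [[-0.031, 1.0, 0.003], [0.999, 0.031, 0.008], [0.008, 0.004, -1.0]]
wrist_force: [1.7, 9.6, 3.2]
opening: -0.002
gripper_force: 4.7
```

```bash
python3 - <<'E'
from h import *
o=get_obs();print(o['eef_pos'],o['wrist_force'],o['wrist_torque'])
s=capture("scene")
cv2.imwrite("pics/s4.png",cv2.resize(s[150:250,250:380],(780,600),interpolation=cv2.INTER_CUBIC))
E
```

```text
[585.984 161.251  67.927] [1.657 9.557 3.19 ] [ 2.004 -0.339  0.015]
```

View pics/s4.png

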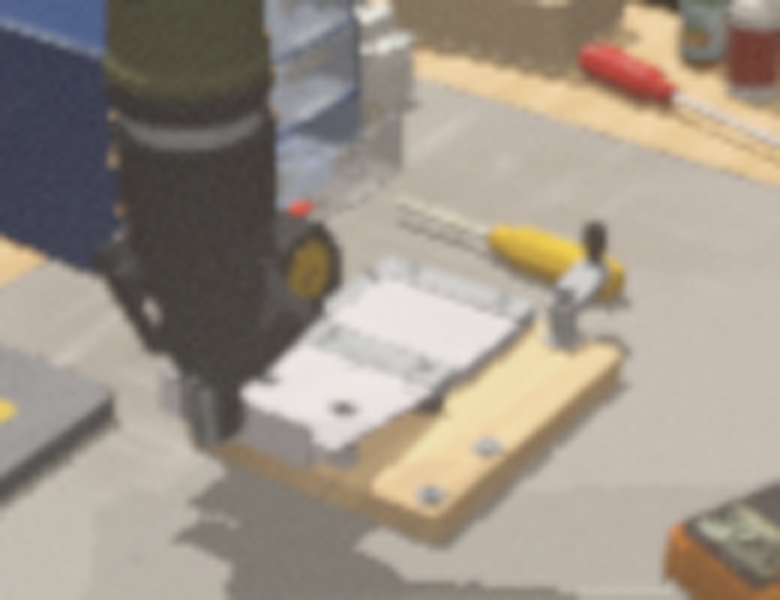

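The leaf's outer edge has risen about 3 px (~10 mm) with the finger (lip near corner at (325,445)), so friction is carrying it. Next I continue along the arc.

Call:
{"method": "send_rows", "body": {"fingers": [0,0,0,0,0,0,0], "linear": [[-0.15,0,-0.5],[-0.15,0,-0.5],[-0.2,0,-0.5],[-0.2,0,-0.5],[-0.25,0,-0.5],[0,0,0],[0,0,0]], "twist": [0,0,0,0,0,0,0]}}

```text
clock: 10.25
eef_pos: [586.3, 152.5, 93.6]
orientation: [[-0.032, 0.999, 0.004], [0.999, 0.032, 0.008], [0.008, 0.004, -1.0]]
wrist_force: [0.2, 10.2, 4.6]
opening: 0.0
gripper_force: 5.6
```

```bash
python3 - <<'E'
from h import *
o=get_obs();print(o['eef_pos'],o['wrist_force'],o['wrist_torque'])
s=capture("scene")
cv2.imwrite("pics/s5.png",cv2.resize(s[150:250,250:380],(780,600),interpolation=cv2.INTER_CUBIC))
E
```

```text
[586.277 152.524  93.643] [ 0.211 10.171  4.586] [ 2.173 -0.133  0.004]
```

View pics/s5.png

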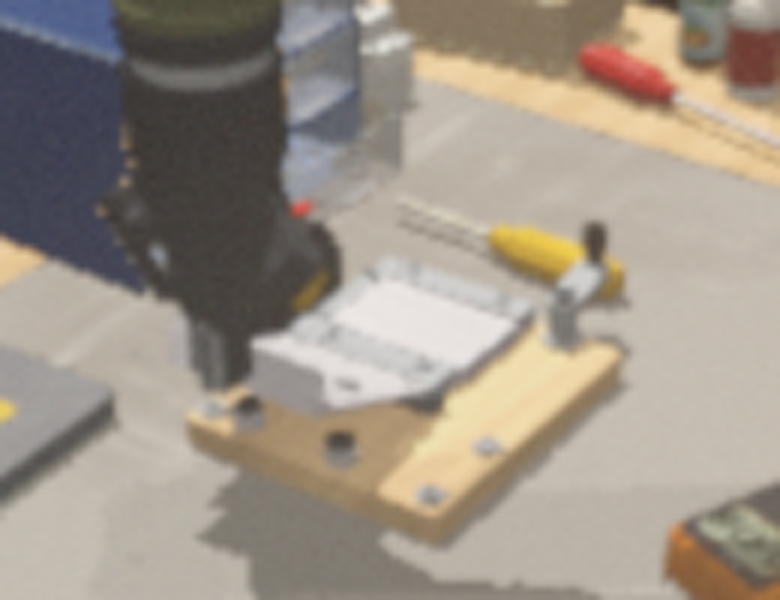

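The leaf is now at about 25°, with the tip near its lower corner and the lip inside untouched. Continuing with the tip just below the corner.

Call:
{"method": "send_rows", "body": {"fingers": [0,0,0,0,0,0,0,0,0,0], "linear": [[-0.5,0,-0.45],[-0.5,0,-0.55],[-0.47,0,-0.53],[-0.47,0,-0.53],[-0.47,0,-0.53],[-0.6,0,-0.45],[-0.6,0,-0.45],[-0.6,0,-0.45],[0,0,0],[0,0,0]], "twist": [0,0,0,0,0,0,0,0,0,0]}}

```text
clock: 11.3
eef_pos: [587.6, 116.4, 137.0]
orientation: [[-0.036, 0.999, 0.006], [0.999, 0.036, 0.015], [0.014, 0.007, -1.0]]
wrist_force: [-6.1, 16.3, 23.4]
opening: -0.0
gripper_force: 14.4
```

The force is radial (tip edge riding on the lip's face), so I'll back out, drop below the corner, and push again.

Call:
{"method": "send_rows", "body": {"fingers": [0,0,0,0,0,0], "linear": [[1.1,0,0],[1.0,0,0],[0,0,1],[0,0,0.8],[0,0,0],[0,0,0]], "twist": [0,0,0,0,0,0]}}

```text
clock: 11.9
eef_pos: [585.6, 124.3, 111.6]
orientation: [[-0.027, 1.0, -0.002], [1.0, 0.027, -0.001], [-0.001, -0.002, -1.0]]
wrist_force: [-0.7, 2.1, 0.7]
opening: -0.005
gripper_force: 1.0
```

Call:
{"method": "send_rows", "body": {"fingers": [0,0,0,0,0,0,0,0,0,0], "linear": [[-0.5,0,-0.3],[-0.5,0,-0.3],[-0.5,0,-0.3],[-0.5,0,-0.3],[-0.6,0,-0.3],[-0.6,0,-0.2],[-0.6,0,-0.2],[-0.6,0,-0.1],[0,0,0],[0,0,0]], "twist": [0,0,0,0,0,0,0,0,0,0]}}

```text
clock: 12.9
eef_pos: [587.7, 80.3, 132.5]
orientation: [[-0.027, 1.0, -0.0], [1.0, 0.027, -0.001], [-0.001, -0.0, -1.0]]
wrist_force: [-0.8, -0.6, 0.9]
opening: -0.004
gripper_force: 0.0
```

```bash
python3 - <<'E'
from h import *
s=capture("scene")
cv2.imwrite("pics/s6.png",cv2.resize(s[150:250,250:380],(780,600),interpolation=cv2.INTER_CUBIC))
E
```

```text
(no output)
```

View pics/s6.png

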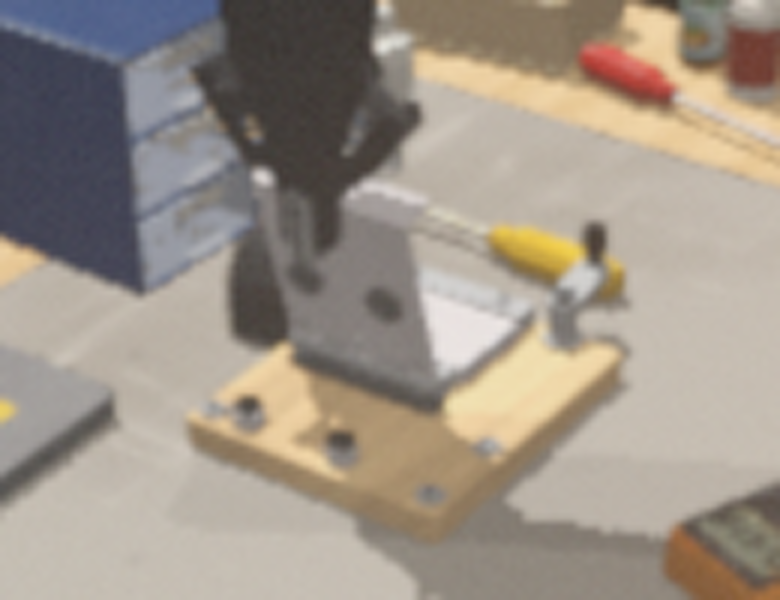

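The leaf is near upright (about 75–80°), its underside facing the finger. Next I push it over the top.

Call:
{"method": "send_rows", "body": {"fingers": [0,0,0,0,0,0,0,0,0,0], "linear": [[-0.7,0,-0.05],[-0.7,0,-0.05],[-0.7,0,-0.05],[-0.7,0,-0.05],[-0.75,0,0.05],[-0.75,0,0.05],[-0.75,0,0.05],[-0.75,0,0.05],[0,0,0],[0,0,0]], "twist": [0,0,0,0,0,0,0,0,0,0]}}

```text
clock: 13.95
eef_pos: [589.2, 22.6, 132.6]
orientation: [[-0.027, 1.0, -0.0], [1.0, 0.027, -0.001], [-0.001, -0.0, -1.0]]
wrist_force: [0.1, -0.1, 1.3]
opening: 0.003
gripper_force: 0.0
```

Call:
{"method": "send_rows", "body": {"fingers": [0,0,0,0,0,0,0,0,0,0], "linear": [[-0.7,0,0.38],[-0.7,0,0.38],[-0.7,0,0.38],[-0.7,0,0.38],[-0.5,0,0.6],[-0.5,0,0.6],[-0.5,0,0.6],[-0.5,0,0.6],[0,0,0],[0,0,0]], "twist": [0,0,0,0,0,0,0,0,0,0]}}

```text
clock: 14.95
eef_pos: [590.4, -24.8, 93.2]
orientation: [[-0.028, 1.0, -0.001], [1.0, 0.028, 0.0], [0.0, -0.001, -1.0]]
wrist_force: [-0.0, 1.1, 0.7]
opening: 0.001
gripper_force: 0.0
```

Call:
{"method": "send_rows", "body": {"fingers": [0,0,0,0,0,0,0,0,0,0,0], "linear": [[-0.28,0,0.55],[-0.28,0,0.55],[-0.28,0,0.55],[-0.28,0,0.55],[-0.1,0,0.5],[-0.1,0,0.5],[0,0,0.4],[0,0,0.3],[0,0,0.2],[0,0,0],[0,0,0]], "twist": [0,0,0,0,0,0,0,0,0,0,0]}}

```text
clock: 16.05
eef_pos: [590.9, -37.7, 52.5]
orientation: [[-0.028, 1.0, 0.0], [1.0, 0.028, 0.0], [0.0, 0.0, -1.0]]
wrist_force: [0.5, 0.4, -0.7]
opening: 0.001
gripper_force: 0.0
```

Call:
{"method": "send_rows", "body": {"fingers": [0,0,0,0,0,0], "linear": [[0,0,0.2],[0,0,0.15],[0,0,0.15],[0,0,0.15],[0,0,0],[0,0,0]], "twist": [0,0,0,0,0,0]}}

```text
clock: 16.65
eef_pos: [591.4, -37.7, 49.8]
orientation: [[-0.028, 1.0, 0.0], [1.0, 0.028, -0.003], [-0.003, 0.0, -1.0]]
wrist_force: [-9.4, -1.5, 25.4]
opening: 0.0
gripper_force: 12.6
```

The leaf is flat: tip at 35.8 mm with a firm 25 N reaction. Rising, then going behind the latch knob.

Call:
{"method": "send_rows", "body": {"fingers": [0,0,0,0,0,0,0,0,0,0], "linear": [[0,0,-2],[0,0,-3],[0,0,-3],[-2,-3,0],[-2,-3,0],[-2,-3.2,0],[0,0,0],[0,0,0],[0,0,0],[0,0,0]], "twist": [0,0,0,0,0,0,0,0,0,0]}}

```text
clock: 17.65
eef_pos: [501.6, -99.1, 126.3]
orientation: [[-0.03, 1.0, 0.001], [1.0, 0.03, 0.001], [0.001, 0.001, -1.0]]
wrist_force: [-0.4, -0.1, 0.9]
opening: -0.002
gripper_force: 0.0
```

```bash
python3 - <<'E'
from h import *
o=get_obs();i=capture("wrist");cv2.imwrite("pics/w7.png",i)
e=o['eef_pos'];d=e[:2]-[578,-14];c,s=np.cos(.029),np.sin(.029);print(e,o['orientation'][:,0],"jig",c*d[0]+s*d[1],-s*d[0]+c*d[1],o['wrist_force'])
# dark blob (knob) near its expected place in the top view
t=capture("top");cv2.imwrite("pics/t7.png",t);g=t.max(2).astype(int)
print(g[220:240,332:356])
E
```

```text
[501.6   -99.055 126.259] [-0.03   1.     0.001] jig -78.83398447408648 -82.80367728887416 [-0.376 -0.135  0.943]
[[228 228 228 228 228 226 197 167 158 153 147 141 141 143 120  86  75  78
   94 101 100  85  72  95]
 [228 228 228 228 228 226 197 168 157 137 115 103  99  99  89  82  81  81
   88  93  93  81  69  90]
 [228 228 228 227 227 224 196 168 156 120  88  85  88  87  87  87  88  90
   85  84  84  80  75  80]
 [227 226 225 224 224 221 196 168 150 112  80  86  90  92  92  92  92  91
   82  78  84  86  86  86]
 [212 212 211 210 210 208 188 166 137  97  76  87  94  95  95  96  96  96
   85  81  87  91  90  90]
 [169 168 167 158 152 155 164 162 123  86  76  89  98  98  98  98  99  98
   87  83  90  94  95  94]
 [161 151 152 137 128 139 165 164 119  83  78  92  99 101 100 102 100 101
   96  86  92  97  98  99]
 [168 161 168 164 162 177 193 179 122  80  79  92 100 102 102 103 103 104
  103  89  91  99 102 102]
 [154 164 179 189 197 200 197 165 108  77  83  92 103 105 106 106 105 106
  105  88  88 100 104 103]
 [127 118 132 177 199 200 196 152  90  71  83  92 102 106 107 106 106 106
  1
[... 334 characters left out ...]
52 144 127 112 107 110  90  64  64  84  84 100 110 113 113 112 113
  113 105 100 107 113 113]
 [138 142 140 124 106 103 101  81  62  64  81  83  99 113 115 116 116 115
  114 112  99 104 114 115]
 [153 168 172 143 111 104 101  82  59  61  78  80  97 113 115 115 114 115
  116 113  95 102 115 118]
 [184 204 212 169 119 117 112  85  61  61  76  79  97 112 115 116 115 114
  115 112  93 100 116 122]
 [217 218 216 175 134 142 132  92  60  60  74  80  97 112 115 116 116 117
  115 113  94  99 119 126]
 [219 219 216 183 157 153 130  89  59  59  71  77  95 110 116 116 117 116
  116 114  97 101 121 127]
 [218 217 215 186 160 146 114  77  58  57  68  77  92 108 116 117 116 117
  116 115  97 100 121 129]]
```

Call:
{"method": "send_rows", "body": {"fingers": [0,0,0,0,0,0,0,0,0,0,0,0], "linear": [[-0.25,0,2],[0,0,2],[0,0,2],[0,0,0],[0,0.6,0],[0,0.6,0],[-0.15,0.5,0],[-0.15,0.45,0],[-0.05,0.65,0],[0,0.65,0],[0,0,0],[0,0,0]], "twist": [0,0,0,0,0,0,0,0,0,0,0,0]}}

```text
clock: 18.95
eef_pos: [535.8, -105.5, 66.1]
orientation: [[-0.028, 1.0, 0.001], [1.0, 0.028, -0.0], [-0.0, 0.001, -1.0]]
wrist_force: [0.5, -0.6, -0.0]
opening: 0.002
gripper_force: 0.3
```

Call:
{"method": "send_rows", "body": {"fingers": [0,0,0,0,0,0,0,0,0,0,0], "linear": [[0.25,0.53,0],[0.25,0.53,0],[0.25,0.53,0],[0.4,0.4,0],[0.4,0.4,0],[0.35,0.4,0],[0.4,0.24,0],[0.4,0.24,0],[0.3,0.2,0],[0,0,0],[0,0,0]], "twist": [0,0,0,0,0,0,0,0,0,0,0]}}

```text
clock: 20.05
eef_pos: [569.3, -74.3, 66.1]
orientation: [[-0.028, 1.0, 0.0], [1.0, 0.028, 0.0], [0.0, 0.0, -1.0]]
wrist_force: [0.1, 0.3, 0.1]
opening: -0.003
gripper_force: 0.0
```

```bash
python3 - <<'E'
from h import *
o=get_obs()
e=o['eef_pos'];d=e[:2]-[578,-14];c,s=np.cos(.029),np.sin(.029);print(e,"jig",c*d[0]+s*d[1],-s*d[0]+c*d[1],o['wrist_force'])
E
```

```text
[569.25  -74.26   66.065] jig -10.493613835736982 -59.980928893124734 [0.138 0.265 0.148]
```

Now the last bit, until it stops.

Call:
{"method": "send_rows", "body": {"fingers": [0,0,0,0,0,0], "linear": [[0.2,0,0],[0.2,0,0],[0.2,0,0],[0.1,0,0],[0,0,0],[0,0,0]], "twist": [0,0,0,0,0,0]}}

```text
clock: 20.65
eef_pos: [569.2, -70.5, 66.1]
orientation: [[-0.026, 1.0, 0.0], [1.0, 0.026, -0.004], [-0.004, 0.0, -1.0]]
wrist_force: [0.3, -6.2, 0.9]
opening: 0.0
gripper_force: 3.0
```

Call:
{"method": "send_rows", "body": {"fingers": [0,0,0,0], "linear": [[0.15,0,0],[0.15,0,0],[0,0,0],[0,0,0]], "twist": [0,0,0,0]}}

```text
clock: 21.05
eef_pos: [569.2, -70.2, 66.1]
orientation: [[-0.024, 1.0, 0.0], [1.0, 0.024, -0.007], [-0.007, 0.0, -1.0]]
wrist_force: [0.8, -10.9, 0.6]
opening: -0.001
gripper_force: 5.1
```

Call:
{"method": "send_rows", "body": {"fingers": [0,0,0,0,0,0,0,0,0,0,0,0], "linear": [[-1,0,0],[-1,0,0],[0,0,-4],[0,0,-4],[0,0,-4],[-4,0,-3],[-4,0,0],[-4,0,0],[-4,0,0],[-4,0,0],[0,0,0],[0,0,0]], "twist": [0,0,0,0,0,0,0,0,0,0,0,0]}}

```text
clock: 22.25
eef_pos: [574.6, -285.2, 215.3]
orientation: [[-0.026, 1.0, -0.0], [1.0, 0.026, 0.002], [0.002, -0.0, -1.0]]
wrist_force: [0.7, 0.7, 0.2]
opening: -0.001
gripper_force: 0.0
```

```bash
python3 - <<'E'
from h import *
o=get_obs();print(o['eef_pos'],o['wrist_force'])
t=capture("top");cv2.imwrite("pics/t8.png",t);t0=cv2.imread("pics/top0.png")
c=camera_info("top")
def proj(q,p=(577,-14.2,.029)):
    v=c['attitude'].T@(jpose(p,np.array(q,float))-c['xyz']);u=c['intrinsics']@v;return u[:2]/u[2]
print("knob closed exp",proj((-10,-39,70)),"pivot",proj((-52,-40,47)))
g=t.max(2);y,x=np.mgrid[210:240,312:345];w=g[210:240,312:345]<75
print(np.c_[x[w],y[w],g[210:240,312:345][w]].tolist())
print("leaf bush exp",proj((36.5,0,40)),proj((-13.5,0,40)))
for q in[(36.5,0,40),(-13.5,0,40)]:
    u=np.rint(proj(q)).astype(int);print(g[u[1]-4:u[1]+5,u[0]-4:u[0]+5])
d=np.abs(t.astype(int)-t0).max(2)>40
n,l,st,ce=cv2.connectedComponentsWithStats(d[110:330,120:470].astype(np.uint8))
print([(s[0]+120,s[1]+110,s[2],s[3],s[4]) for s in st[1:] if s[4]>12])
E
```

```text
[ 574.636 -285.21   215.322] [0.718 0.74  0.232]
knob closed exp [332.091 216.081] pivot [332.178 230.179]
[]
leaf bush exp [318.897 201.486] [318.974 217.712]
[[230 230 229 229 228 228 229 230 230]
 [230 229 222 215 211 213 219 226 229]
 [229 220 186 150 136 145 174 203 224]
 [227 195 139 123 125 121 124 155 213]
 [227 184 132 142 162 141 117 153 214]
 [227 183 128 154 190 162 119 148 213]
 [228 195 133 126 147 136 122 171 218]
 [229 216 164 122 118 126 160 213 228]
 [230 227 205 178 176 180 214 227 230]]
[[230 229 225 219 215 214 219 226 229]
 [229 224 202 173 156 150 170 211 226]
 [228 207 155 121 118 116 122 174 220]
 [227 184 130 123 131 126 120 153 214]
 [227 182 128 140 163 154 132 134 206]
 [227 189 129 140 163 157 132 139 207]
 [228 209 159 129 127 128 135 172 218]
 [230 227 208 180 173 177 186 216 228]
 [230 230 229 227 227 227 227 229 230]]
[(np.int32(417), np.int32(178), np.int32(53), np.int32(152), np.int32(5089)), (np.int32(266), np.int32(195), np.int32(35), np.int32(36), np.int32(1119)), (np.int32(303), np.int32(194), np.int32(30), np.int32(32), np.int32(362)), (np.int32(311), np.int32(194), np.int32(28), np.int32(45), np.int32(424)), (np.int32(316), np.int32(215), np.int32(7), np.int32(7), np.int32(38)), (np.int32(336), np.int32(226), np.int32(8), np.int32(6), np.int32(33)), (np.int32(335), np.int32(226), np.int32(15), np.int32(11), np.int32(73)), (np.int32(372), np.int32(227), np.int32(38), np.int32(103), np.int32(2365))]
```

```bash
python3 - <<'E'
from h import *
t=cv2.imread("pics/t8.png").max(2);print(t[208:236,325:343])
E
```

```text
[[230 230 230 230 230 230 230 230 230 230 230 230 228 204 177 169 170 170]
 [230 230 230 230 230 231 230 230 230 230 231 230 228 206 179 170 170 171]
 [230 230 231 230 230 230 230 230 230 230 230 230 228 204 178 170 171 170]
 [230 230 230 230 230 230 230 230 230 230 230 230 228 204 178 171 170 170]
 [230 231 230 230 230 230 230 228 229 230 230 230 229 203 178 172 170 171]
 [230 230 230 230 230 228 220 213 217 224 229 230 228 204 179 172 172 172]
 [230 231 230 230 226 215 170 137 158 197 223 230 228 204 178 172 173 172]
 [230 230 230 229 216 165 108  90  93 129 206 228 228 206 179 173 174 173]
 [230 230 230 228 207 140  88  83  80 102 198 228 228 205 181 172 172 172]
 [230 230 230 228 201 132  84  79  84 124 195 225 228 205 180 173 173 173]
 [230 230 230 227 188 128  99  92 105 161 191 219 227 204 180 175 174 173]
 [230 230 230 227 187 146 135 131 143 188 202 220 227 205 180 174 174 174]
 [230 230 230 228 194 170 175 175 177 199 207 222 227 204 180 174 173 172]
 [230 230 230 227 196 198 215 215 214 213 209 221 227 204 181 174 174 173]
 [230 230 230 228 195 199 217 217 216 214 203 219 
[... 300 characters left out ...]
129 159 174 174 176 175]
 [218 219 219 215 174 190 215 208 210 211 177 135 137 162 174 174 175 175]
 [220 221 220 217 173 188 204 177 179 189 173 142 155 172 174 175 175 175]
 [220 221 220 215 169 178 177 143 131 144 168 160 162 172 175 175 174 175]
 [221 220 220 207 159 160 148 121 118 133 171 172 170 174 174 176 176 176]
 [221 221 220 208 164 156 139 120 118 129 163 166 169 174 175 174 175 174]
 [221 220 220 217 183 152 136 136 138 140 157 170 174 176 176 174 174 174]
 [221 221 220 219 190 157 144 158 164 161 155 166 175 175 175 174 174 174]
 [221 221 221 220 205 178 161 159 163 182 179 173 175 174 175 175 175 174]
 [221 220 220 221 218 203 183 184 193 207 192 173 172 172 174 174 175 174]]
```

The knob is at (332,216), as predicted for closed, and the leaf's bushes match too.

```bash
python3 -c "
from workcell import *
print(finish_job())"
```

```text
the job is handed in; nothing more can be done
None
```

The job is handed in at about 22 s: the bar is against the end stop, the leaf lies flat over it and the latch is turned to its stop. The final top image shows the bushes and knob where the closed positions predict, and none of the things on the counter was touched by any planned move.

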